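Pack the nursery organiser level and hang up the ear defenders

ROBOT

A 6-joint arm with a two-finger parallel gripper is mounted at the origin on the work surface. World frame = base frame: x ahead of the robot, y to its left, z up, the work surface at z = 0. Lengths are in m, angles in rad, forces in N, time in s.
With the tool pointing down it reaches from about 0.2 to 0.875 m from the base axis. Payload 3.4 kg.
Tool frame: the origin (TCP) lies on the centre line of the jaws, within the pads' length; the fingertips stand 8 mm ahead of it and the grasp point (between the pads) lies 11 mm behind it; x points along the fingers, z is the direction in which the jaws open and shut, and the axes are right-handed (so a half turn about x gives the same grasp; the last joint's range is limited). The gripper opens to 94 mm and grips with 3 to 60 N. Pads are 16 mm wide; open, the fingers measure 119 mm over their backs; the gripper's body (75 mm by 177 mm) begins 78 mm behind the grasp point.
Start: joints at [-1.467, 0.276, 1.505, -0, 1.361, -0.121], TCP at [0.128, -0.561, 0.213] pointing down, gripper open.
Joint ranges: [-2.89, 2.89], [-0.75, 2.08], [0.22, 2.7], [-1.18, 4.32], [0.11, 2.71], [-2.7, 2.7]. Speed limits (rad/s): [2.57, 2.57, 3.14, 3.14, 3.14, 3.14].

INTERFACE

Orientations are given as a unit quaternion [x, y, z, w].
In Python, from cell import arm gives the robot as it stands. The module is installed in compiled form; this text tells all that it offers.
- The arm moves only by the shell command python3 -m creep 'ROWS' [FORCE]. ROWS is JSON, a list of rows, each a list of 7 numbers: the shift along the world's x, y, z in cm, then the turn, a rotation vector about the world's x, y, z in rad, then the closure, from -1 (fully open) to 1 (shut), so that 0 is half open. A call has exactly 8 rows; each row shifts and turns the commanded pose from where the row before left it; what a row does not reach is not made up. A row lasts 1/8 s, in which the tool goes at most 62.5 mm and 10.7 degrees, less where a joint would pass 70% of its speed; a pose out of reach is approached as far as the arm can. A call is refused whole if a number of a shift passes 6.25 or a number of a turn 0.188, either way. A call with a gripper value outside its range is refused whole. The fingers move at their own pace and stop on an object; FORCE is the grip in N (left out, the last holds). Time passes only in rows, so rows that do not move let the fingers close, or fill a call up. It gives the time, the measured TCP pose, the force and the opening at its end, in the units of the state.
- arm.get_state(): the state, without advancing time (a new reading comes with each control period).
- arm.capture(name): name is "side" or "top"; returns the picture (400x640x3 uint8, red, green, blue); there is no depth.
- arm.camera_info(name): a dict with "camera_matrix" (3x3 intrinsics, pixels), "rvec" (rotation vector, rad) and "tvec" (3), from world to camera coordinates, as OpenCV has them. Camera axes: x right, y down, z forward; pixel columns grow to the right and rows downward; lengths in m; the calibration is good to about 2 mm. A picture is of the moment at which its call begins. camera_info takes no time and is no camera call.
- arm.close_job(): hands the job in, once; it reports no verdict.
The state is a dict: "time_s": time; "joint_pos": joint angles; "joint_velocities": joint speeds; "joint_efforts": joint torques, N m; "ee_pos": TCP position; "ee_rot": TCP orientation; "ft_force": force on the tool from outside, world axes, zero at the start; "torque": the same for the moment, N m; "width": opening from 0.0 (shut) to 1.0 (fully open).
Only numpy, scipy, OpenCV 4.12 (cv2) and the standard library are available. Lean on these libraries where they do the work, as an engineer would, in place of code of your own. Each camera call takes 0.05 s, during which the arm holds its last target. There are 200 camera calls.

TASK

Tidy the baby's dresser: put every one of the baby things that is there (pacifier, nail clipper, comb, thermometer, teething spoon, glass jar) into the bamboo organiser so that nothing stands above its rim and the lid could shut, with the long things lying flat and the jar standing upright; the jar and the pacifier are too tall for the shallow half. Then prove it: set the beech straightedge flat across the rim at the front, touching it, draw it along the rim all the way to the hinge side, and lay it flat on the dresser again beside the organiser. Also hang the lilac ear defenders astride the steel rail by their band, and leave the cream jar and the toy duck where they are.

Things in the scene. Friction and masses are not known exactly. Their poses are not given: they have to be found in the camera images.
- organiser_rim (a point): Square bamboo organiser, fixed, 220 x 220 mm, rim 58 mm above the dresser, walls and dividers 6 mm thick, all as high as the rim. This point: centre of the box at rim height; x from the front (robot side) to the hinge side, y to the left, z up. Beyond the hinge the open lid slopes 216 mm down to the dresser: leave it.
- jar_mid (a point): Small glass jar with a cream lid and a wire flip clasp: an upright cylinder, diameter 40 mm, height 42 mm, 70 g; the point is its centre, z axis upwards through the lid. When present it starts standing in the organiser's shallow lane, where it sticks up 18 mm above the rim. May be absent.
- pacifier_mid (a point): Mint pacifier standing on its shield, teat up: round shield diameter 42 mm, 6 mm thick, at the bottom; teat a cylinder diameter 18 mm from 6 to 34 mm height; 20 g. The point is on its axis 17 mm above the underside; z axis towards the teat. May be absent.
- clipper_mid (a point): Sky-blue plastic nail clipper, a bar 75 x 16 x 16 mm, long along its x axis, 25 g; the point is its centre (8 mm up). May be absent.
- comb_mid (a point): Coral plastic baby comb, a bar 80 x 16 x 8 mm, long along its x axis, 15 g; the point is its centre (4 mm up). May be absent.
- spoon_mid (a point): Beech teething spoon lying flat, 110 mm long along its x axis, 12 mm thick, 30 g: handle 14 mm wide from x = -55 to +29 mm, round flat bowl diameter 28 mm centred at x = +41 mm; the point is the middle of its length, 6 mm up. May be absent.
- thermometer_mid (a point): Mini white digital thermometer with a grey display and an orange button, a bar 60 x 16 x 12 mm, long along its x axis, 20 g; the point is its centre (6 mm up). May be absent.
- straightedge_mid (a point): Flat beech straightedge 260 x 30 x 10 mm, 60 g, long along its x axis, lying on the dresser; the point is its centre (5 mm up).
- muffs_band (a point): Lilac baby ear defenders standing on their two cups, 90 g. The point is the middle of the band at the top of the arch, 101 mm above the cups' undersides. Band 18 mm wide (x) and 7 mm thick; the arch spans y, 80 mm clear between the cups; cups 46 (x) x 22 (y) x 50 (z) mm, 128 mm overall in y. z up.
- muffs: The same ear defenders; origin between the undersides of the cups, 101 mm below the band point; same axes.
- rail_mid (a point): Steel rail, fixed: a horizontal bar 14 mm in diameter, axis 150 mm above the dresser, on two end posts 180 mm apart. The point is the middle of the bar; the bar runs along this point's y axis, z up.
- organiser: The same organiser, origin under its centre, 58 mm below the rim point, same axes. Left half, y -6 to 104 mm: one shallow lane along x, 208 mm long, 110 wide, floor 24 mm below the rim. Right half, y -104 to -12 mm: floor 50 mm below the rim, a divider at x = 0 makes two cells 101 (x) by 92 mm (y), centred at x = -53.5 and 53.5, y = -58 mm.
- straightedge: The straightedge again; origin at the centre of its underside.
- cream: Small sage-green cream jar, diameter 44 mm, 45 mm high: a bystander, leave it.
- duck: Small yellow toy duck, 32 mm across, 42 mm high: a bystander, leave it.
Mind the look-alikes: they are no part of the job. Of the things that look like the part that bears clipper_mid, the smaller one is meant. Several things look just like the muffs: the one meant starts nearest to the robot's base.

How it is judged:
On the way, in this order (a step that is already met when the one before it is completed fails the run):
1. all the baby things that are present are in the organiser, below its rim, the jar upright and the long things flat (x of jar_mid in the frame of organiser_rim between -0.104 and 0.104 m and y of jar_mid in the frame of organiser_rim between -0.104 and 0.104 m and z of jar_mid in the frame of organiser_rim below -0.02 m and angle between jar_mid's own z axis and vertical below 0.2 rad and x of pacifier_mid in the frame of organiser_rim between -0.104 and 0.104 m and y of pacifier_mid in the frame of organiser_rim between -0.104 and 0.104 m and z of pacifier_mid in the frame of organiser_rim below -0.022 m and x of clipper_mid in the frame of organiser_rim between -0.104 and 0.104 m and y of clipper_mid in the frame of organiser_rim between -0.104 and 0.104 m and z of clipper_mid in the frame of organiser_rim below -0.007 m and angle between the x axis of each of clipper_mid, comb_mid, spoon_mid, thermometer_mid and the z axis of organiser_rim, either way round above 1.5 rad and x of comb_mid in the frame of organiser_rim between -0.104 and 0.104 m and y of comb_mid in the frame of organiser_rim between -0.104 and 0.104 m and z of comb_mid in the frame of organiser_rim below -0.003 m and x of spoon_mid in the frame of organiser_rim between -0.104 and 0.104 m and y of spoon_mid in the frame of organiser_rim between -0.104 and 0.104 m and z of each of spoon_mid, thermometer_mid in the frame of organiser_rim below -0.005 m and x of thermometer_mid in the frame of organiser_rim between -0.104 and 0.104 m and y of thermometer_mid in the frame of organiser_rim between -0.104 and 0.104 m), for 0.3 s.
2. the straightedge lies flat across the rim at the front and touches it (x of straightedge_mid in the frame of organiser_rim between -0.135 and -0.07 m and y of straightedge_mid in the frame of organiser_rim between -0.035 and 0.035 m and z of straightedge_mid in the frame of organiser_rim between -0.002 and 0.014 m and angle between the x axis of straightedge_mid and the y axis of organiser_rim, either way round below 0.2 rad and angle between the x axis of straightedge_mid and the z axis of organiser_rim, either way round above 1.47 rad and contact force between straightedge and organiser above 0.2 N), for 0.1 s.
3. the straightedge passes the middle on the rim (x of straightedge_mid in the frame of organiser_rim between -0.03 and 0.03 m and y of straightedge_mid in the frame of organiser_rim between -0.035 and 0.035 m and z of straightedge_mid in the frame of organiser_rim between -0.002 and 0.014 m and angle between the x axis of straightedge_mid and the y axis of organiser_rim, either way round below 0.2 rad and angle between the x axis of straightedge_mid and the z axis of organiser_rim, either way round above 1.47 rad).
4. the straightedge has reached the hinge side on the rim (x of straightedge_mid in the frame of organiser_rim between 0.07 and 0.14 m and y of straightedge_mid in the frame of organiser_rim between -0.035 and 0.035 m and z of straightedge_mid in the frame of organiser_rim between -0.002 and 0.014 m and angle between the x axis of straightedge_mid and the y axis of organiser_rim, either way round below 0.2 rad and angle between the x axis of straightedge_mid and the z axis of organiser_rim, either way round above 1.47 rad).
At the end, for the whole second after the job is handed in: All present baby things in the organiser below the rim (long ones level to 4 deg, jar upright to 0.2 rad); ear defenders at rest on the rail, band within 20 mm of the bar, 75 mm of its middle; straightedge flat on the dresser, its centre over 130 mm from the organiser's (all of step 1 and z of muffs_band in the frame of rail_mid between 0.004 and 0.022 m and x of muffs_band in the frame of rail_mid between -0.02 and 0.02 m and y of muffs_band in the frame of rail_mid between -0.075 and 0.075 m and angle between muffs_band's own z axis and vertical below 0.35 rad and linear speed of muffs below 0.05 m/s and height (world z) of straightedge_mid below 0.012 m and angle between the z axis of straightedge_mid and the z axis of organiser_rim, either way round below 0.1 rad and horizontal distance between straightedge_mid and organiser_rim above 0.13 m); the robot touches nothing.
It fails at once if the cream jar or the toy duck is moved more than 30 mm (distance of any of cream, duck from where it was at the start of the episode above 0.03 m).
Of jar, pacifier, clipper, comb, spoon, thermometer only 4 to 6 are there at a start; the rules pass over those that are not, and their reading is None.
At some moment in a run one of pacifier, clipper, comb, spoon, thermometer may be knocked a few centimetres aside while the robot is not near it.
It also fails if it takes over 210 s, if anything falls off the work surface, if the arm or the gripper's body presses on something with over 40 N, if the wrist force passes 120 N, or if a joint passes its speed limit or range.

## Working session

There is one attempt and no reset: what is moved stays moved. The work goes in short steps, Python scripts to look and compute and a shell command to move; the robot and the scene stay as the last step left them, time stands still between calls to the robot, and variables do not carry over. Pictures are saved under pics/ and viewed, about 12 in all and at most 16, crops included, and the job is handed in when it is done.

```bash
mkdir -p pics; cat > h.py <<'E'
import numpy as np, cv2
from cell import arm
def cam(n):
    c=arm.camera_info(n); K=np.array(c["camera_matrix"],float); R=cv2.Rodrigues(np.array(c["rvec"],float))[0]; t=np.array(c["tvec"],float).ravel(); return K,R,t
def ray(n,u,v):
    K,R,t=cam(n); d=R.T@np.linalg.solve(K,[u,v,1.]); return -R.T@t,d
def onz(n,u,v,z):
    o,d=ray(n,u,v); return o+d*(z-o[2])/d[2]
def proj(n,p):
    K,R,t=cam(n); q=K@(R@np.array(p,float)+t); return q[:2]/q[2]
def shot(n,f):
    im=np.array(arm.capture(n))[:,:,::-1].copy(); cv2.imwrite(f"pics/{f}.png",im); return im
E
python3 - <<'E'
from h import *
for n in("top","side"):
    shot(n,n+"0"); K,R,t=cam(n); print(n,K[0,0],-R.T@t,R[2])
s=arm.get_state();print(s["time_s"],s["ee_pos"],s["ee_rot"],s["width"])
E
```

```text
top 477.9832087854837 [ 0.24974233 -0.03667197  1.54544918] [ 0.18148315  0.01214686 -0.98331903]
side 405.1457217126547 [-0.07019579  0.73599844  0.7806987 ] [ 0.47315419 -0.66740619 -0.57506008]
0.1 [ 0.12811795 -0.56005444  0.2127249 ] [ 0.44114827  0.55332747 -0.440374    0.55252842] 0.9961237036961822
```

View pics/top0.png

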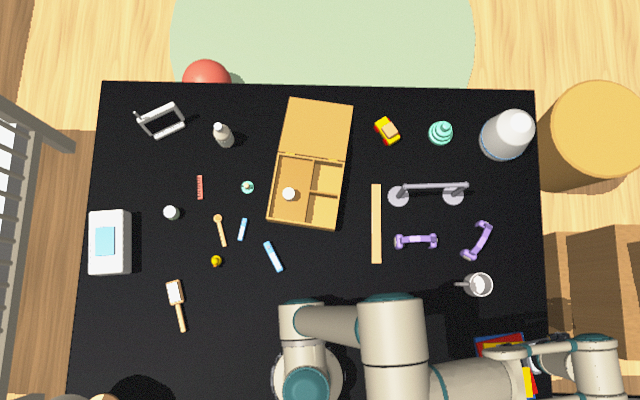

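View pics/side0.png

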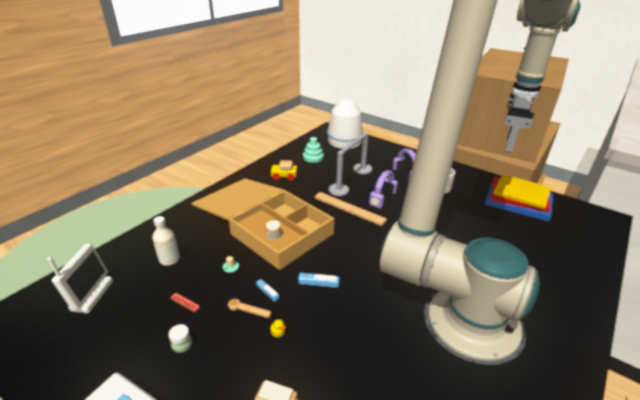

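Top view: jar (289,194), pacifier (247,187), small clipper (242,229), comb (200,187), spoon (220,230); no thermometer. The straightedge is at (376,223), the muffs meant are probably at (416,240), and the rail runs (398..460,187). Now measuring.

```bash
python3 - <<'E'
from h import *
im=cv2.imread("pics/top0.png"); hsv=cv2.cvtColor(im,cv2.COLOR_BGR2HSV)
def blob(name,box,z,lo=None):
    x0,y0,x1,y1=box; m=(hsv[y0:y1,x0:x1,2]>70).astype(np.uint8)
    if lo: m=cv2.inRange(hsv[y0:y1,x0:x1],lo[0],lo[1])
    cs=cv2.findContours(m,cv2.RETR_EXTERNAL,cv2.CHAIN_APPROX_NONE)[0]; c=max(cs,key=cv2.contourArea)
    p=np.array([onz("top",u+x0,v+y0,z)[:2] for u,v in c[:,0]],np.float32)
    r=cv2.minAreaRect(p); b=cv2.boxPoints(r); e=[b[1]-b[0],b[2]-b[1]]; L=max(e,key=np.linalg.norm)
    print(name,"ctr",np.round(r[0],4),"size mm",np.round(np.array(sorted(r[1]))*1000),"yaw",round(float(np.degrees(np.arctan2(L[1],L[0]))),1))
blob("pacifier",(235,175,260,200),.006)
blob("clipper",(232,214,252,246),.016)
blob("bigblue",(258,236,292,276),.016)
blob("comb",(190,170,210,204),.008)
blob("spoon",(208,210,230,250),.012)
blob("straight",(364,176,388,270),.01)
blob("muffs1",(390,228,442,254),.1)
blob("muffs2",(456,216,500,264),.1)
blob("jar",(280,184,298,204),.076,((0,0,170),(180,90,255)))
blob("duck",(206,250,226,270),.03)
blob("cream",(158,202,184,222),.045)
c=np.zeros((560,800,3),np.uint8)
a=cv2.resize(im[85:255,255:365],None,fx=3.3,fy=3.3,interpolation=cv2.INTER_CUBIC);c[:a.shape[0],:a.shape[1]]=a
b=cv2.resize(im[170:270,365:505],None,fx=3,fy=3,interpolation=cv2.INTER_CUBIC);c[:b.shape[0],370:370+b.shape[1]]=b
s=cv2.imread("pics/side0.png")[130:220,320:440];b=cv2.resize(s,None,fx=2.8,fy=2.8,interpolation=cv2.INTER_CUBIC);c[305:305+b.shape[0],370:370+b.shape[1]]=b
cv2.imwrite("pics/c1.png",c)
E
```

```text
pacifier ctr [0.5996 0.2198] size mm [40. 44.] yaw 3.0
clipper ctr [0.4565 0.2272] size mm [20. 77.] yaw -9.9
bigblue ctr [0.3709 0.1235] size mm [ 25. 108.] yaw 29.1
comb ctr [0.5934 0.378 ] size mm [20. 82.] yaw 4.3
spoon ctr [0.451  0.3008] size mm [ 28. 111.] yaw 14.0
straight ctr [ 0.4902 -0.2064] size mm [ 32. 263.] yaw 0.4
muffs1 ctr [ 0.4225 -0.3164] size mm [ 46. 132.] yaw -86.8
muffs2 ctr [ 0.4305 -0.5002] size mm [ 54. 135.] yaw -28.9
jar ctr [0.5662 0.0779] size mm [38. 39.] yaw 2.1
duck ctr [0.3504 0.3007] size mm [32. 38.] yaw 3.9
cream ctr [0.5   0.453] size mm [42. 57.] yaw 65.3Traceback (most recent call last):
  File "<stdin>", line 22, in <module>
ValueError: could not broadcast input array from shape (561,363,3) into shape (560,363,3)
```

```bash
python3 - <<'E'
from h import *
im=cv2.imread("pics/top0.png")
c=np.zeros((570,800,3),np.uint8)
a=cv2.resize(im[85:255,255:365],None,fx=3.3,fy=3.3,interpolation=cv2.INTER_CUBIC);c[:a.shape[0],:a.shape[1]]=a
b=cv2.resize(im[170:270,365:505],None,fx=3,fy=3,interpolation=cv2.INTER_CUBIC);c[:b.shape[0],370:370+b.shape[1]]=b
s=cv2.imread("pics/side0.png")[130:220,320:440];b=cv2.resize(s,None,fx=2.8,fy=2.8,interpolation=cv2.INTER_CUBIC);c[305:305+b.shape[0],370:370+b.shape[1]]=b
cv2.imwrite("pics/c1.png",c)
E
```

```text
(no output)
```

View pics/c1.png

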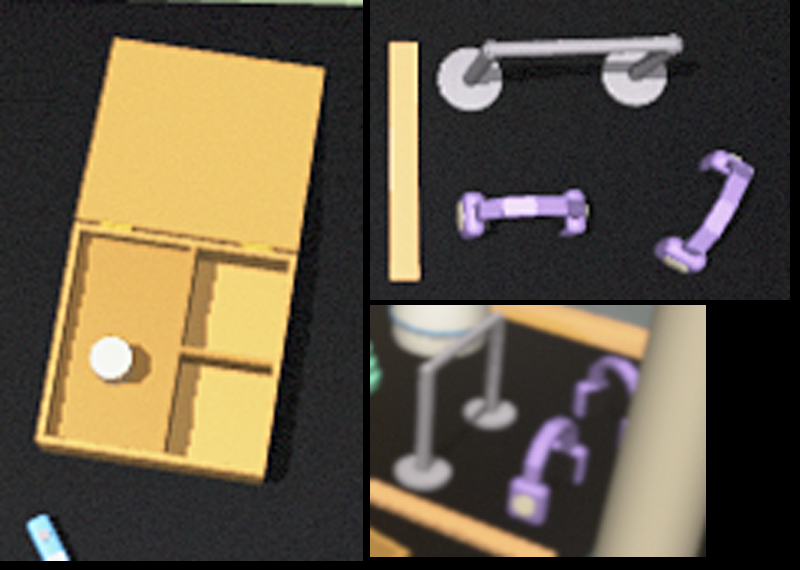

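```bash
python3 - <<'E'
from h import *
f=lambda x,y:(255+x/3.3-.35,85+y/3.3-.35)
C=np.array([onz("top",*f(*p),.058) for p in [(40,438),(265,480),(298,252),(80,221)]])
print(C.round(4),[round(float(np.linalg.norm(C[i]-C[i-1])),4) for i in range(4)]); ctr=C.mean(0); print("ctr",ctr)
d=(C[3]+C[2]-C[0]-C[1]); yaw=np.arctan2(d[1],d[0]); d2=C[0]+C[3]-C[1]-C[2]; print("yaw",np.degrees(yaw),np.degrees(np.arctan2(-d2[0],d2[1])))
g=lambda x,y:(365+(x-370)/3-.35,170+y/3-.35)
for n,p,z in[("railL",(490,47),.15),("railR",(678,43),.15),("bandmid",(520,206),.101),("cupL",(471,214),.05),("cupR",(575,212),.05)]: print(n,onz("top",*g(*p),z).round(4))
# side-view check
for n,p in[("rail from side",None)]:
  h=lambda x,y:(320+(x-370)/2.8-.3,130+(y-305)/2.8-.3)
  print("side rail ends",onz("side",*h(427,370),.15).round(3),onz("side",*h(496,319),.15).round(3),"band",onz("side",*h(555,424),.101).round(3))
E
```

```text
[[ 0.4896  0.1432  0.058 ]
 [ 0.4549 -0.0727  0.058 ]
 [ 0.6802 -0.1001  0.058 ]
 [ 0.7062  0.1142  0.058 ]] [0.2185, 0.2187, 0.2269, 0.2158]
ctr [0.58271367 0.02113749 0.058     ]
yaw -7.273819883126154 -8.029375543057654
railL [ 0.5829 -0.2759  0.15  ]
railR [ 0.5919 -0.463   0.15  ]
bandmid [ 0.4304 -0.3138  0.101 ]
cupL [ 0.427  -0.2724  0.05  ]
cupR [ 0.432  -0.3809  0.05  ]
side rail ends [ 0.579 -0.278  0.15 ] [ 0.587 -0.45   0.15 ] band [ 0.433 -0.336  0.101]
```

```bash
cat >> h.py <<'E'
from scipy.spatial.transform import Rotation as Ro
OC=np.array([.583,.021]); OY=np.radians(-7.6)
def org(x,y): c,s=np.cos(OY),np.sin(OY); return OC+[c*x-s*y,s*x+c*y]
def plan(x,y,z,jaw):
    s=arm.get_state(); p=np.array(s["ee_pos"]); R=Ro.from_quat(s["ee_rot"]).as_matrix(); zj=R[:,2]
    cur=np.degrees(np.arctan2(zj[1],zj[0])); d=(jaw-cur+90)%180-90
    tilt=Ro.from_rotvec(np.cross(R[:,0],[0,0,-1])).as_rotvec()
    print("t",round(s["time_s"],2),"p",p.round(4),"jaw",round(cur,1),"tilt",tilt.round(3),"w",round(s["width"],3),"j1,j6",np.round([s["joint_pos"][0],s["joint_pos"][5]],2),"F",np.round(s["ft_force"],1))
    print("  MOVE cm",((np.array([x,y,z])-p)*100).round(2),"turn",round(np.radians(d),3))
E
python3 -c "
from h import *
plan(.566,.078,.15,-7.6)
for n,a in [('jarcell',(-.0535,-.058)),('paccell',(.0535,-.058)),('spoon',(-.046,.072)),('clip',(-.055,.028)),('comb',(.05,.06)),('se0',(-.1,0)),('se1',(.085,0))]: print(n,org(*a).round(4))
"
```

```text
t 0.1 p [ 0.1281 -0.5601  0.2127] jaw -77.1 tilt [-0.002 -0.    -0.   ] w 0.996 j1,j6 [-1.47 -0.12] F [-0.4  0.1 -0.6]
  MOVE cm [43.79 63.81 -6.27] turn 1.213
jarcell [ 0.5223 -0.0294]
paccell [ 0.6284 -0.0436]
spoon [0.5469 0.0985]
clip [0.5322 0.056 ]
comb [0.6405 0.0739]
se0 [0.4839 0.0342]
se1 [0.6673 0.0098]
```

```bash

python3 -m creep '[[2.7,4,0,0,0,0.076,-1],[2.7,4,0,0,0,0.076,-1],[2.7,4,0,0,0,0.076,-1],[2.7,4,0,0,0,0.076,-1],[2.7,4,0,0,0,0.076,-1],[2.7,4,0,0,0,0.076,-1],[2.7,4,0,0,0,0.076,-1],[2.7,4,0,0,0,0.076,-1]]' 20
python3 -m creep '[[2.8,4,0,0,0,0.076,-1],[2.8,4,0,0,0,0.076,-1],[2.8,4,0,0,0,0.076,-1],[2.8,4,0,0,0,0.076,-1],[2.8,4,0,0,0,0.076,-1],[2.8,4,0,0,0,0.076,-1],[2.8,4,0,0,0,0.076,-1],[0,0,0,0,0,0,-1]]'
python3 -c "
from h import *
plan(.566,.078,.055,-7.6)"
```

```text
time_s: 1.1
ee_pos: [0.3447, -0.239, 0.2133]
ee_rot: [0.254, 0.66, -0.254, 0.66]
ft_force: [-0.9, -0.7, 0.2]
width: 1.001
time_s: 2.1
ee_pos: [0.5414, 0.0419, 0.2127]
ee_rot: [0.072, 0.704, -0.071, 0.703]
ft_force: [-0.8, -0.9, 1.0]
width: 1.001
t 2.1 p [0.5414 0.0419 0.2127] jaw -11.6 tilt [-0.001 -0.    -0.   ] w 1.001 j1,j6 [-0.05  0.15] F [-0.8 -0.9  1. ]
  MOVE cm [  2.46   3.61 -15.77] turn 0.069
```

```bash

python3 -m creep '[[1.3,1.8,0,0,0,0.069,-1],[1.2,1.8,0,0,0,0,-1],[0,0,-4,0,0,0,-1],[0,0,-4,0,0,0,-1],[0,0,-4,0,0,0,-1],[0,0,-2.5,0,0,0,-1],[0,0,-1.2,0,0,0,-1],[0,0,0,0,0,0,0]]' 15
python3 -m creep '[[0,0,0,0,0,0,0.5],[0,0,0,0,0,0,0.5],[0,0,0,0,0,0,0.5],[0,0,0,0,0,0,0.5],[0,0,0,0,0,0,0.5],[0,0,2,0,0,0,0.5],[0,0,2,0,0,0,0.5],[0,0,1,0,0,0,0.5]]'
python3 -c "
from h import *
plan(.522,-.03,.105,-7.6)
shot('top','t1'); shot('side','s1')
a=np.vstack([cv2.imread('pics/t1.png')[80:270,180:400],cv2.imread('pics/s1.png')[140:330,160:380]]);cv2.imwrite('pics/c2.png',cv2.resize(a,None,fx=1.5,fy=1.5,interpolation=2))"
```

```text
time_s: 3.1
ee_pos: [0.5652, 0.0755, 0.0561]
ee_rot: [0.049, 0.706, -0.049, 0.705]
ft_force: [-0.9, 0.3, 0.8]
width: 0.926
time_s: 4.1
ee_pos: [0.5655, 0.0755, 0.1074]
ee_rot: [0.048, 0.705, -0.048, 0.706]
ft_force: [-0.5, 0.0, -1.5]
width: 0.423
t 4.1 p [0.5655 0.0755 0.1074] jaw -7.8 tilt [-0.     0.001  0.   ] w 0.423 j1,j6 [0.01 0.15] F [-0.5  0.  -1.5]
  MOVE cm [ -4.35 -10.55  -0.24] turn 0.004
```

View pics/c2.png

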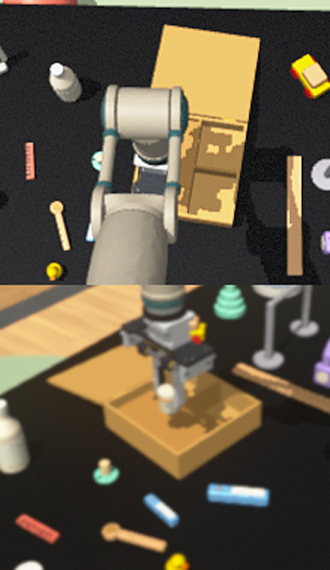

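```bash

python3 -m creep '[[-1.5,-3.5,0,0,0,0,0.5],[-1.5,-3.5,0,0,0,0,0.5],[-1.35,-3.55,0,0,0,0,0.5],[0,0,0,0,0,0,0.5],[0,0,-3,0,0,0,0.5],[0,0,-2.5,0,0,0,0.5],[0,0,-1.5,0,0,0,0.5],[0,0,-0.5,0,0,0,0.5]]'
python3 -c "
from h import *
plan(.522,-.03,.031,-7.6)"
```

```text
time_s: 5.2
ee_pos: [0.521, -0.0294, 0.0305]
ee_rot: [0.048, 0.706, -0.048, 0.705]
ft_force: [-7.1, 1.8, 21.9]
width: 0.422
t 5.2 p [ 0.521  -0.0294  0.0305] jaw -7.8 tilt [-0.001 -0.002 -0.   ] w 0.422 j1,j6 [-0.19 -0.05] F [-7.1  1.8 21.9]
  MOVE cm [ 0.1  -0.06  0.05] turn 0.004
```

```bash

python3 -m creep '[[0,0,0,0,0,0,-0.28],[0,0,0,0,0,0,-0.28],[0,0,0,0,0,0,-0.28],[0,0,3,0,0,0,-0.28],[0,0,4,0,0,0,-0.28],[0,0,5,0,0,0,-0.28],[0,0,2,0,0,0,-0.28],[0,0,0,0,0,0,-0.28]]'
cat >> h.py <<'E'
BOX={"pac":((70,70,60),(95,255,255)),"clip":((96,90,80),(115,255,255)),"comb":((0,110,80),(7,255,255)),"spoon":((8,40,100),(22,200,255))}
def find(n,im,name,guess,z,r=60):
    hsv=cv2.cvtColor(im,cv2.COLOR_BGR2HSV); u,v=proj(n,[*guess,z]); x0,y0=int(max(u-r,0)),int(max(v-r,0)); x1,y1=int(u+r),int(v+r)
    m=cv2.inRange(hsv,*BOX[name])[y0:y1,x0:x1]
    m=cv2.morphologyEx(m,cv2.MORPH_CLOSE,np.ones((5,5),np.uint8))
    for c in cv2.findContours(m,cv2.RETR_EXTERNAL,cv2.CHAIN_APPROX_NONE)[0]:
        if cv2.contourArea(c)<25: continue
        p=np.array([onz(n,a+x0,b+y0,z)[:2] for a,b in c[:,0]],np.float32); q=cv2.minAreaRect(p); b=cv2.boxPoints(q); L=max([b[1]-b[0],b[2]-b[1]],key=np.linalg.norm)
        print(n,name,"ctr",np.round(q[0],3),"mm",np.round(np.array(sorted(q[1]))*1000),"yaw",round(float(np.degrees(np.arctan2(L[1],L[0]))),1))
G={"pac":(.5996,.2198,.006),"clip":(.4565,.2272,.012),"comb":(.5934,.378,.006),"spoon":(.451,.3008,.01)}
def scan(tag,names="pac clip comb spoon"):
    for n in("top","side"):
        im=shot(n,n+tag)
        for k in names.split(): find(n,im,k,G[k][:2],G[k][2])
E
python3 -c "
from h import *
scan('2'); plan(.6,.22,.12,-7.6)"
```

```text
time_s: 6.2
ee_pos: [0.5229, -0.0303, 0.1735]
ee_rot: [0.048, 0.704, -0.049, 0.707]
ft_force: [-0.5, 0.1, 0.1]
width: 0.641
top pac ctr [0.495 0.091] mm [18. 37.] yaw 62.4
top pac ctr [0.598 0.22 ] mm [40. 41.] yaw 1.5
top pac ctr [0.63  0.061] mm [18. 33.] yaw 72.7
top clip ctr [0.387 0.142] mm [23. 66.] yaw 9.0
top clip ctr [0.432 0.233] mm [19. 26.] yaw -10.7
top clip ctr [0.472 0.225] mm [19. 48.] yaw -8.1
top comb ctr [0.594 0.377] mm [17. 82.] yaw 4.2
top spoon ctr [0.27  0.437] mm [35. 47.] yaw -74.1
top spoon ctr [0.451 0.301] mm [ 28. 109.] yaw 14.0
top spoon ctr [0.462 0.135] mm [ 48. 390.] yaw 2.5
side pac ctr [0.596 0.224] mm [39. 48.] yaw 37.0
side clip ctr [0.456 0.228] mm [26. 89.] yaw -11.6
side clip ctr [0.386 0.131] mm [44. 79.] yaw 28.9
side comb ctr [0.595 0.377] mm [26. 91.] yaw 5.4
side spoon ctr [0.451 0.302] mm [ 36. 115.] yaw 12.8
side spoon ctr [0.614 0.211] mm [22. 36.] yaw -53.0
side spoon ctr [0.513 0.123] mm [ 86. 163.] yaw 37.0
t 6.3 p [ 0.5211 -0.03    0.1709] jaw -7.9 tilt [-0.    -0.001 -0.   ] w 0.641 j1,j6 [-0.19 -0.05] F [-1.1  0.3 -0.2]
  MOVE cm [ 7.89 25.   -5.09] turn 0.004
```

```bash

python3 -m creep '[[1.56,5,0,0,0,0,-0.28],[1.56,5,0,0,0,0,-0.28],[1.56,5,0,0,0,0,-0.28],[1.56,5,0,0,0,0,-0.28],[1.5,5,0,0,0,0,-0.28],[0,0,-4,0,0,0,-0.28],[0,0,-4,0,0,0,-0.28],[0,0,-2,0,0,0,-0.28]]'
python3 -m creep '[[0,0,-3,0,0,0,-0.28],[0,0,-1.8,0,0,0,-0.28],[0,0,0,0,0,0,-0.28],[0,0,0,0,0,0,0.9],[0,0,0,0,0,0,0.9],[0,0,0,0,0,0,0.9],[0,0,0,0,0,0,0.9],[0,0,0,0,0,0,0.9]]' 12
python3 -c "
from h import *
plan(.6,.22,.022,-7.6)"
python3 -m creep '[[0,0,2,0,0,0,0.9],[0,0,4,0,0,0,0.9],[0,0,4,0,0,0,0.9],[0,0,0,0,0,0,0.9],[0,0,0,0,0,0,0.9],[0,0,0,0,0,0,0.9],[0,0,0,0,0,0,0.9],[0,0,0,0,0,0,0.9]]'
python3 -c "
from h import *
plan(.628,-.0436,.12,-7.6)"
```

```text
time_s: 7.3
ee_pos: [0.5961, 0.2195, 0.0668]
ee_rot: [0.047, 0.708, -0.049, 0.703]
ft_force: [0.2, 0.1, 0.0]
width: 0.64
time_s: 8.3
ee_pos: [0.5992, 0.22, 0.0239]
ee_rot: [0.048, 0.705, -0.048, 0.706]
ft_force: [0.3, -0.7, 1.3]
width: 0.189
t 8.3 p [0.5992 0.22   0.0239] jaw -7.9 tilt [-0.     0.001  0.   ] w 0.189 j1,j6 [0.24 0.38] F [ 0.3 -0.7  1.3]
  MOVE cm [ 0.08  0.   -0.19] turn 0.004
time_s: 9.3
ee_pos: [0.5988, 0.2199, 0.1227]
ee_rot: [0.048, 0.706, -0.049, 0.705]
ft_force: [0.5, 0.7, -0.9]
width: 0.186
t 9.3 p [0.5988 0.2199 0.1227] jaw -7.8 tilt [ 0.    -0.001  0.   ] w 0.186 j1,j6 [0.24 0.38] F [ 0.5  0.7 -0.9]
  MOVE cm [  2.92 -26.35  -0.27] turn 0.004
```

```bash

python3 -m creep '[[0.49,-4.4,0,0,0,0,0.9],[0.49,-4.4,0,0,0,0,0.9],[0.49,-4.4,0,0,0,0,0.9],[0.49,-4.4,0,0,0,0,0.9],[0.49,-4.4,0,0,0,0,0.9],[0.49,-4.4,0,0,0,0,0.9],[0,0,-3,0,0,0,0.9],[0,0,-3,0,0,0,0.9]]'
python3 -m creep '[[0,0,-2,0,0,0,0.9],[0,0,-0.8,0,0,0,0.9],[0,0,0,0,0,0,0.9],[0,0,0,0,0,0,0.04],[0,0,0,0,0,0,0.04],[0,0,0,0,0,0,0.04],[0,0,0,0,0,0,0.04],[0,0,0,0,0,0,0.04]]'
python3 -m creep '[[0,0,3,0,0,0,0.04],[0,0,4,0,0,0,0.04],[0,0,4,0,0,0,0.04],[-6,0,2,0,0,0,-0.28],[-6,0,0,0,0,0,-0.28],[-6,0,0,0,0,0,-0.28],[-6,0,0,0,0,0,-0.28],[0,0,0,0,0,0,-0.28]]'
python3 -c "
from h import *
scan('3','clip comb spoon'); plan(.594,.377,.12,94.3)
im=cv2.imread('pics/top3.png')[80:280,140:400];cv2.imwrite('pics/c3.png',cv2.resize(im,None,fx=2.5,fy=2.5,interpolation=2))"
```

```text
time_s: 10.3
ee_pos: [0.6288, -0.0451, 0.063]
ee_rot: [0.049, 0.705, -0.049, 0.706]
ft_force: [0.9, 0.2, -0.6]
width: 0.189
time_s: 11.3
ee_pos: [0.6285, -0.0441, 0.0356]
ee_rot: [0.048, 0.705, -0.048, 0.706]
ft_force: [-0.1, 0.3, -0.0]
width: 0.479
time_s: 12.3
ee_pos: [0.3841, -0.0431, 0.1649]
ee_rot: [0.049, 0.706, -0.049, 0.704]
ft_force: [0.7, 0.5, 1.3]
width: 0.64
top clip ctr [0.371 0.125] mm [ 24. 107.] yaw 28.9
top clip ctr [0.432 0.233] mm [19. 25.] yaw -10.7
top clip ctr [0.472 0.225] mm [19. 48.] yaw -8.0
top comb ctr [0.594 0.377] mm [17. 82.] yaw 4.2
top spoon ctr [0.27  0.437] mm [35. 47.] yaw -74.1
top spoon ctr [0.451 0.301] mm [ 28. 110.] yaw 14.0
top spoon ctr [0.57  0.137] mm [ 42. 175.] yaw 2.5
side clip ctr [0.456 0.228] mm [26. 89.] yaw -11.8
side clip ctr [0.386 0.131] mm [45. 79.] yaw 28.3
side comb ctr [0.595 0.377] mm [26. 91.] yaw 5.7
side spoon ctr [0.451 0.302] mm [ 35. 115.] yaw 13.3
side spoon ctr [0.513 0.123] mm [ 86. 163.] yaw 37.0
t 12.4 p [ 0.3896 -0.0443  0.1659] jaw -7.9 tilt [0.001 0.003 0.   ] w 0.642 j1,j6 [-0.29 -0.15] F [ 0.5 -0.6 -1. ]
  MOVE cm [20.44 42.13 -4.59] turn -1.358
```

View pics/c3.png

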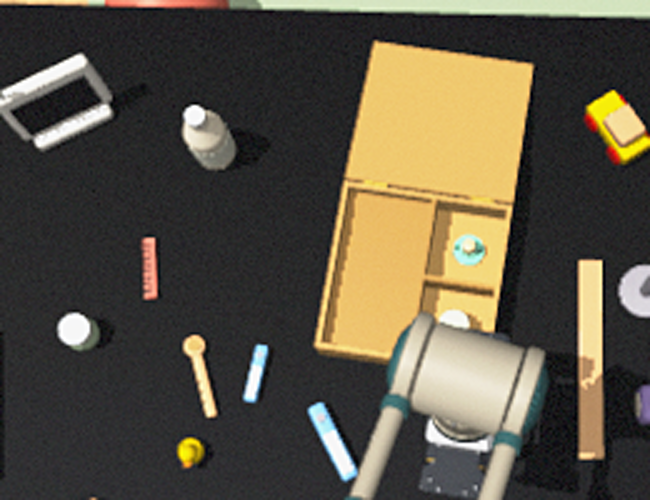

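```bash

python3 -m creep '[[2.55,5.27,0,0,0,-0.17,-0.28],[2.55,5.27,0,0,0,-0.17,-0.28],[2.55,5.27,0,0,0,-0.17,-0.28],[2.55,5.27,0,0,0,-0.17,-0.28],[2.55,5.27,0,0,0,-0.17,-0.28],[2.55,5.27,0,0,0,-0.17,-0.28],[2.55,5.27,0,0,0,-0.17,-0.28],[2.55,5.27,0,0,0,-0.17,-0.28]]'
python3 -m creep '[[0,0,0,0,0,0,-0.28],[0,0,-4,0,0,0,-0.28],[0,0,-4,0,0,0,-0.28],[0,0,0,0,0,0,-0.28],[0,0,0,0,0,0,-0.28],[0,0,0,0,0,0,-0.28],[0,0,0,0,0,0,-0.28],[0,0,0,0,0,0,-0.28]]'
python3 -c "
from h import *
scan('4','comb'); plan(.594,.377,.012,94.3)"
```

```text
time_s: 13.4
ee_pos: [0.5899, 0.3668, 0.1645]
ee_rot: [0.472, 0.527, -0.471, 0.527]
ft_force: [0.9, -0.1, 0.3]
width: 0.64
time_s: 14.4
ee_pos: [0.5879, 0.3637, 0.0863]
ee_rot: [0.471, 0.528, -0.47, 0.528]
ft_force: [-0.4, -0.6, 0.3]
width: 0.638
top comb ctr [0.579 0.376] mm [17. 51.] yaw 4.1
side comb ctr [0.595 0.377] mm [25. 91.] yaw 5.7
t 14.5 p [0.5877 0.3636 0.0858] jaw -83.3 tilt [-0.     0.001  0.   ] w 0.641 j1,j6 [0.45 1.91] F [-0.2  0.1 -0.2]
  MOVE cm [ 0.63  1.34 -7.38] turn -0.041
```

```bash

python3 -m creep '[[0.6,1.3,0,0,0,-0.041,-0.28],[0,0,-3,0,0,0,-0.28],[0,0,-3,0,0,0,-0.28],[0,0,-1.4,0,0,0,-0.28],[0,0,0,0,0,0,-0.28],[0,0,0,0,0,0,0.95],[0,0,0,0,0,0,0.95],[0,0,0,0,0,0,0.95]]' 15
python3 -m creep '[[0,0,0,0,0,0,0.95],[0,0,0,0,0,0,0.95],[0,0,0,0,0,0,0.95],[0,0,2,0,0,0,0.95],[0,0,4,0,0,0,0.95],[0,0,4,0,0,0,0.95],[0,0,0,0,0,0,0.95],[0,0,0,0,0,0,0.95]]'
python3 -c "
from h import *
plan(.6405,.0739,.12,82.4)"
```

```text
time_s: 15.5
ee_pos: [0.594, 0.3767, 0.0122]
ee_rot: [0.481, 0.518, -0.48, 0.519]
ft_force: [-0.2, 0.2, -0.3]
width: 0.358
time_s: 16.5
ee_pos: [0.5929, 0.3762, 0.1104]
ee_rot: [0.48, 0.519, -0.481, 0.518]
ft_force: [0.8, -0.3, -0.3]
width: 0.166
t 16.5 p [0.5929 0.3762 0.1104] jaw -85.7 tilt [ 0.001 -0.001  0.   ] w 0.166 j1,j6 [0.47 1.96] F [ 0.8 -0.3 -0.3]
  MOVE cm [  4.76 -30.23   0.96] turn -0.208
```

```bash

python3 -m creep '[[0.8,-5.04,0,0,0,-0.035,0.95],[0.8,-5.04,0,0,0,-0.035,0.95],[0.8,-5.04,0,0,0,-0.035,0.95],[0.8,-5.04,0,0,0,-0.035,0.95],[0.8,-5.04,0,0,0,-0.035,0.95],[0.8,-5.04,0,0,0,-0.035,0.95],[0,0,-2,0,0,0,0.95],[0,0,-2,0,0,0,0.95]]'
python3 -m creep '[[0,0,-1.6,0,0,0,0.95],[0,0,-0.6,0,0,0,0.95],[0,0,0,0,0,0,0.95],[0,0,0,0,0,0,0.36],[0,0,0,0,0,0,0.36],[0,0,0,0,0,0,0.36],[0,0,0,0,0,0,0.36],[0,0,0,0,0,0,0.36]]'
python3 -c "
from h import *
plan(.6405,.0739,.05,82.4)"
python3 -m creep '[[0,0,3,0,0,0,0.36],[0,0,4,0,0,0,0.36],[0,0,5,0,0,0,-0.28],[-3,3.5,0,0,0,0,-0.28],[-4,3.5,0,0,0,0,-0.28],[-4,3.5,0,0,0,0,-0.28],[0,0,0,0,0,0,-0.28],[0,0,0,0,0,0,-0.28]]'
python3 -c "
from h import *
scan('5','clip spoon'); plan(.456,.228,.1,80)"
```

```text
time_s: 17.5
ee_pos: [0.6403, 0.073, 0.0688]
ee_rot: [-0.532, -0.466, 0.534, -0.464]
ft_force: [-0.2, -0.4, 0.6]
width: 0.167
time_s: 18.5
ee_pos: [0.6416, 0.0742, 0.0495]
ee_rot: [0.533, 0.465, -0.532, 0.465]
ft_force: [-1.0, 0.1, -0.7]
width: 0.321
t 18.5 p [0.6416 0.0742 0.0495] jaw -97.7 tilt [0. 0. 0.] w 0.321 j1,j6 [0.01 1.71] F [-1.   0.1 -0.7]
  MOVE cm [-0.11 -0.03  0.05] turn 0.002
time_s: 19.5
ee_pos: [0.5323, 0.179, 0.1697]
ee_rot: [0.533, 0.465, -0.532, 0.466]
ft_force: [0.4, -0.3, -0.1]
width: 0.641
top clip ctr [0.398 0.14 ] mm [24. 46.] yaw 28.9
top clip ctr [0.486 0.224] mm [16. 20.] yaw 3.2
top spoon ctr [0.27  0.437] mm [35. 47.] yaw -74.1
top spoon ctr [0.437 0.267] mm [206. 345.] yaw 1.6
top spoon ctr [0.57  0.137] mm [ 42. 175.] yaw 2.5
top spoon ctr [0.617 0.266] mm [ 99. 237.] yaw 58.5
side clip ctr [0.456 0.228] mm [26. 89.] yaw -11.8
side clip ctr [0.386 0.131] mm [45. 79.] yaw 28.3
side spoon ctr [0.451 0.302] mm [ 35. 115.] yaw 13.3
side spoon ctr [0.513 0.123] mm [ 86. 163.] yaw 37.0
t 19.6 p [0.5328 0.1785 0.1694] jaw -97.8 tilt [0.    0.001 0.   ] w 0.638 j1,j6 [0.2  1.91] F [ 0.1  0.1 -0.4]
  MOVE cm [-7.68  4.95 -6.94] turn -0.039
```

```bash

python3 -m creep '[[-2.56,1.65,0,0,0,-0.02,-0.28],[-2.56,1.65,0,0,0,-0.02,-0.28],[-2.56,1.65,0,0,0,0,-0.28],[0,0,-4,0,0,0,-0.28],[0,0,-4,0,0,0,-0.28],[0,0,-4,0,0,0,-0.28],[0,0,-2.5,0,0,0,-0.28],[0,0,-1.2,0,0,0,-0.28]]'
python3 -m creep '[[0,0,0,0,0,0,0.95],[0,0,0,0,0,0,0.95],[0,0,0,0,0,0,0.95],[0,0,0,0,0,0,0.95],[0,0,0,0,0,0,0.95],[0,0,0,0,0,0,0.95],[0,0,3,0,0,0,0.95],[0,0,5,0,0,0,0.95]]' 15
python3 -m creep '[[0,0,3,0,0,0,0.95],[0,0,0,0,0,0,0.95],[0,0,0,0,0,0,0.95],[0,0,0,0,0,0,0.95],[0,0,0,0,0,0,0.95],[0,0,0,0,0,0,0.95],[0,0,0,0,0,0,0.95],[0,0,0,0,0,0,0.95]]'
python3 -c "
from h import *
plan(.532,.056,.12,82.4)"
```

```text
time_s: 20.6
ee_pos: [0.4551, 0.2278, 0.0108]
ee_rot: [-0.541, -0.454, 0.543, -0.454]
ft_force: [-0.5, 0.5, 0.3]
width: 0.643
time_s: 21.6
ee_pos: [0.4532, 0.2281, 0.0916]
ee_rot: [-0.54, -0.455, 0.543, -0.454]
ft_force: [-0.1, 0.1, 0.1]
width: 0.169
time_s: 22.6
ee_pos: [0.4548, 0.2287, 0.1224]
ee_rot: [-0.542, -0.454, 0.542, -0.455]
ft_force: [-0.2, 0.2, -0.7]
width: 0.165
t 22.6 p [0.4548 0.2287 0.1224] jaw -100.0 tilt [ 0. -0.  0.] w 0.165 j1,j6 [0.33 2.07] F [-0.2  0.2 -0.7]
  MOVE cm [  7.72 -17.27  -0.24] turn 0.042
```

```bash

python3 -m creep '[[1.93,-4.32,0,0,0,0.01,0.95],[1.93,-4.32,0,0,0,0.01,0.95],[1.93,-4.32,0,0,0,0.01,0.95],[1.93,-4.32,0,0,0,0.01,0.95],[0,0,0,0,0,0,0.95],[0,0,-3,0,0,0,0.95],[0,0,-3,0,0,0,0.95],[0,0,-1.3,0,0,0,0.95]]'
python3 -m creep '[[0,0,0,0,0,0,0.95],[0,0,0,0,0,0,0.36],[0,0,0,0,0,0,0.36],[0,0,0,0,0,0,0.36],[0,0,0,0,0,0,0.36],[0,0,3,0,0,0,0.36],[0,0,4,0,0,0,0.36],[0,0,5,0,0,0,-0.28]]'
python3 -c "
from h import *
scan('6','spoon'); plan(.446,.3,.1,104)"
```

```text
time_s: 23.6
ee_pos: [0.5304, 0.0567, 0.048]
ee_rot: [-0.532, -0.466, 0.533, -0.465]
ft_force: [-0.1, 0.7, -0.6]
width: 0.167
time_s: 24.6
ee_pos: [0.5312, 0.0558, 0.1699]
ee_rot: [-0.532, -0.466, 0.533, -0.465]
ft_force: [0.7, -0.1, -0.4]
width: 0.394
top spoon ctr [0.27  0.437] mm [35. 47.] yaw -74.1
top spoon ctr [0.378 0.166] mm [121. 221.] yaw 1.6
top spoon ctr [0.451 0.301] mm [ 28. 110.] yaw 14.0
top spoon ctr [0.529 0.135] mm [42. 93.] yaw 2.5
top spoon ctr [0.565 0.193] mm [ 28. 114.] yaw -4.4
top spoon ctr [0.623 0.156] mm [68. 78.] yaw -88.5
side spoon ctr [0.451 0.302] mm [ 36. 115.] yaw 12.8
side spoon ctr [0.513 0.123] mm [ 86. 163.] yaw 37.0
t 24.7 p [0.5358 0.0558 0.175 ] jaw -97.7 tilt [0.    0.012 0.   ] w 0.474 j1,j6 [-0.03  1.68] F [ 0.2 -0.1 -0.1]
  MOVE cm [-8.98 24.42 -7.5 ] turn 0.379
```

```bash

python3 -m creep '[[-1.38,4.08,0,0,0,0.063,-0.28],[-1.38,4.08,0,0,0,0.063,-0.28],[-1.38,4.08,0,0,0,0.063,-0.28],[-1.38,4.08,0,0,0,0.063,-0.28],[-1.38,4.08,0,0,0,0.063,-0.28],[-1.38,4.08,0,0,0,0.063,-0.28],[0,0,-4,0,0,0,-0.28],[0,0,-4,0,0,0,-0.28]]'
python3 -m creep '[[0,0,0,0,0,0,-0.28],[0,0,0,0,0,0,-0.28],[0,0,0,0,0,0,-0.28],[0,0,0,0,0,0,-0.28],[0,0,0,0,0,0,-0.28],[0,0,0,0,0,0,-0.28],[0,0,0,0,0,0,-0.28],[0,0,0,0,0,0,-0.28]]'
python3 -c "
from h import *
scan('7','spoon'); plan(.452,.301,.012,104)"
```

```text
time_s: 25.7
ee_pos: [0.4486, 0.3013, 0.0881]
ee_rot: [0.435, 0.557, -0.435, 0.557]
ft_force: [-0.1, 0.2, 0.1]
width: 0.641
time_s: 26.7
ee_pos: [0.4491, 0.3007, 0.0893]
ee_rot: [0.436, 0.557, -0.436, 0.557]
ft_force: [-0.0, 0.2, 0.5]
width: 0.639
top spoon ctr [0.423 0.289] mm [16. 50.] yaw 17.5
top spoon ctr [0.44  0.394] mm [205. 368.] yaw 5.1
top spoon ctr [0.571 0.135] mm [ 39. 172.] yaw 2.5
side spoon ctr [0.451 0.302] mm [ 36. 115.] yaw 12.8
side spoon ctr [0.506 0.116] mm [ 82. 144.] yaw 37.0
t 26.8 p [0.4492 0.3007 0.0893] jaw -76.1 tilt [ 0. -0.  0.] w 0.641 j1,j6 [0.46 1.79] F [-0.   0.2 -0.7]
  MOVE cm [ 0.28  0.03 -7.73] turn 0.001
```

```bash

python3 -m creep '[[0.3,0.1,-3,0,0,0,-0.28],[0,0,-3,0,0,0,-0.28],[0,0,-1.7,0,0,0,-0.28],[0,0,0,0,0,0,0.95],[0,0,0,0,0,0,0.95],[0,0,0,0,0,0,0.95],[0,0,0,0,0,0,0.95],[0,0,0,0,0,0,0.95]]' 25
python3 -m creep '[[0,0,0,0,0,0,0.95],[0,0,0,0,0,0,0.95],[0,0,3,0,0,0,0.95],[0,0,4,0,0,0,0.95],[0,0,4,0,0,0,0.95],[0,0,0,0,0,0,0.95],[0,0,0,0,0,0,0.95],[0,0,0,0,0,0,0.95]]'
python3 -c "
from h import *
plan(.547,.0985,.12,82.4); im=shot('side','s8')[140:340,140:380]; cv2.imwrite('pics/c8.png',cv2.resize(im,None,fx=2.2,fy=2.2,interpolation=2))"
```

```text
time_s: 27.8
ee_pos: [0.4524, 0.3017, 0.0128]
ee_rot: [0.436, 0.557, -0.435, 0.557]
ft_force: [-0.7, 0.2, 3.5]
width: 0.145
time_s: 28.8
ee_pos: [0.451, 0.3011, 0.1206]
ee_rot: [0.434, 0.558, -0.437, 0.556]
ft_force: [0.9, 0.3, -0.7]
width: 0.142
t 28.8 p [0.451  0.3011 0.1206] jaw -76.1 tilt [ 0.002 -0.003  0.   ] w 0.142 j1,j6 [0.46 1.79] F [ 0.9  0.3 -0.7]
  MOVE cm [  9.6  -20.26  -0.06] turn -0.376
```

View pics/c8.png

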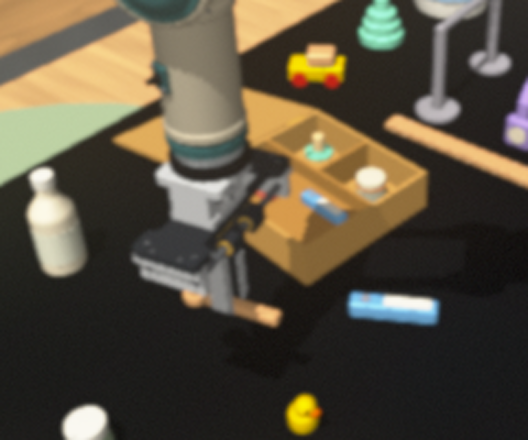

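```bash

python3 -m creep '[[1.97,-3.98,0,0,0,-0.075,0.95],[1.97,-3.98,0,0,0,-0.075,0.95],[1.97,-3.98,0,0,0,-0.075,0.95],[1.97,-3.98,0,0,0,-0.075,0.95],[1.97,-3.98,0,0,0,-0.075,0.95],[0,0,0,0,0,0,0.95],[0,0,-3,0,0,0,0.95],[0,0,-2,0,0,0,0.95]]'
python3 -m creep '[[0,0,-1.5,0,0,0,0.95],[0,0,-0.6,0,0,0,0.95],[0,0,0,0,0,0,0.95],[0,0,0,0,0,0,0.95],[0,0,0,0,0,0,0.95],[0,0,0,0,0,0,0.53],[0,0,0,0,0,0,0.53],[0,0,0,0,0,0,0.53]]'
python3 -c "
from h import *
plan(.5494,.1021,.049,82.4)"
python3 -m creep '[[0,0,0,0,0,0,0.53],[0,0,3,0,0,0,0.53],[0,0,4,0,0,0,0.53],[0,0,5,0,0,0,-0.28],[-4,-4,0,0,0,0,-0.28],[-4,-4,0,0,0,0,-0.28],[-4,-5,0,0,0,0,-0.28],[-4,-5,0,0,0,0,-0.28]]'
python3 -m creep '[[-4,-4,0,0,0,0,-0.28],[0,-4,0,0,0,0,-0.28],[0,-4,0,0,0,0,-0.28],[0,0,0,0,0,0,-0.28],[0,0,0,0,0,0,-0.28],[0,0,0,0,0,0,-0.28],[0,0,0,0,0,0,-0.28],[0,0,0,0,0,0,-0.28]]'
python3 -c "
from h import *
im=shot('top','top9'); shot('side','side9')
a=cv2.resize(im[80:280,250:490],None,fx=2,fy=2,interpolation=2); b=cv2.resize(cv2.imread('pics/side9.png')[160:280,220:400],None,fx=1.7,fy=1.7,interpolation=2)
c=np.zeros((400,480+b.shape[1],3),np.uint8);c[:,:480]=a;c[:b.shape[0],480:]=b;cv2.imwrite('pics/c9.png',c)
hsv=cv2.cvtColor(im,cv2.COLOR_BGR2HSV)
m=cv2.inRange(hsv,(8,40,80),(25,255,255))[170:275,362:390];cs=max(cv2.findContours(m,0,1)[0],key=cv2.contourArea);q=cv2.minAreaRect(np.array([onz('top',u+362,v+170,.01)[:2] for u,v in cs[:,0]],np.float32));print(q)
plan(.49,-.2064,.1,90)"
```

```text
time_s: 29.85
ee_pos: [0.5492, 0.1033, 0.0706]
ee_rot: [-0.531, -0.467, 0.532, -0.465]
ft_force: [0.0, -0.0, -0.4]
width: 0.146
time_s: 30.85
ee_pos: [0.5507, 0.1026, 0.0515]
ee_rot: [0.532, 0.466, -0.532, 0.466]
ft_force: [-0.0, 0.4, -0.2]
width: 0.23
t 30.85 p [0.5507 0.1026 0.0515] jaw -97.5 tilt [0. 0. 0.] w 0.23 j1,j6 [0.06 1.76] F [-0.   0.4 -0.2]
  MOVE cm [-0.13 -0.05 -0.25] turn -0.001
time_s: 31.85
ee_pos: [0.3914, -0.0761, 0.1716]
ee_rot: [0.531, 0.466, -0.531, 0.467]
ft_force: [0.9, -1.3, 0.7]
width: 0.639
time_s: 32.85
ee_pos: [0.3527, -0.1943, 0.1714]
ee_rot: [-0.532, -0.466, 0.532, -0.466]
ft_force: [-0.5, 0.4, 0.4]
width: 0.64
((0.5418186187744141, -0.20468167960643768), (0.1533871442079544, 0.02961939014494419), 0.44873473048210144)
t 32.95 p [ 0.3527 -0.1946  0.1714] jaw -97.5 tilt [0. 0. 0.] w 0.641 j1,j6 [-0.68  1.02] F [-0.5  0.5  0.2]
  MOVE cm [13.73 -1.18 -7.14] turn 0.131
```

View pics/c9.png

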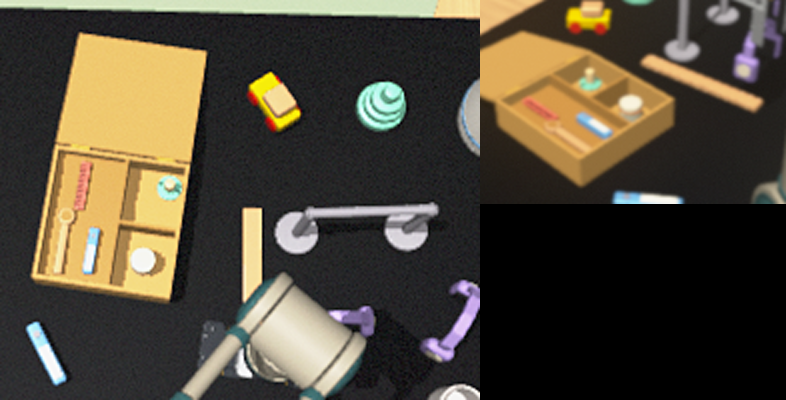

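```bash

python3 -m creep '[[4.6,-0.4,0,0,0,0.066,-0.28],[4.6,-0.4,0,0,0,0.066,-0.28],[4.55,-0.4,0,0,0,0.007,-0.28],[0,0,-5,0,0,0,-0.28],[0,0,-5,0,0,0,-0.28],[0,0,-3,0,0,0,-0.28],[0,0,-2,0,0,0,-0.28],[0,0,-0.9,0,0,0,-0.28]]'
python3 -c "
from h import *
plan(.49,-.2064,.0115,90.4)"
python3 -m creep '[[0,0,0,0,0,0,-0.28],[0,0,0,0,0,0,0.9],[0,0,0,0,0,0,0.9],[0,0,0,0,0,0,0.9],[0,0,0,0,0,0,0.9],[0,0,0,0,0,0,0.9],[0,0,0,0,0,0,0.9],[0,0,0,0,0,0,0.9]]' 30
python3 -c "
from h import *
plan(.49,-.2064,.0115,90.4)"
```

```text
time_s: 33.95
ee_pos: [0.4895, -0.2065, 0.0111]
ee_rot: [0.498, 0.503, -0.498, 0.501]
ft_force: [-0.4, 0.3, 0.2]
width: 0.637
t 33.95 p [ 0.4895 -0.2065  0.0111] jaw -89.6 tilt [-0.001 -0.002 -0.   ] w 0.637 j1,j6 [-0.53  1.03] F [-0.4  0.3  0.2]
  MOVE cm [0.05 0.01 0.04] turn -0.0
time_s: 34.95
ee_pos: [0.4904, -0.2071, 0.0129]
ee_rot: [0.498, 0.502, -0.498, 0.502]
ft_force: [-0.6, 0.5, 4.7]
width: 0.312
t 34.95 p [ 0.4904 -0.2071  0.0129] jaw -89.6 tilt [0.    0.001 0.   ] w 0.312 j1,j6 [-0.53  1.03] F [-0.6  0.5  4.7]
  MOVE cm [-0.04  0.07 -0.14] turn -0.0
```

```bash

python3 -m creep '[[0,0,3,0,0,0,0.9],[0,0,5,0,0,0,0.9],[0,0,5,0,0,0,0.9],[0,3,1,0,0,0.1,0.9],[0,4,0,0,0,0.17,0.9],[0,4,0,0,0,0.17,0.9],[0,4,0,0,0,0.17,0.9],[0,4,0,0,0,0.17,0.9]]'
python3 -m creep '[[0,4,0,0,0,0.17,0.9],[0,1,0,0,0,0.17,0.9],[0,0,0,0,0,0.17,0.9],[-0.6,0,0,0,0,0.148,0.9],[0,0,0,0,0,0,0.9],[0,0,0,0,0,0,0.9],[0,0,0,0,0,0,0.9],[0,0,0,0,0,0,0.9]]'
python3 -c "
from h import *
plan(*org(-.098,0),.08,-7.6)
im=shot('top','t10');s=shot('side','s10')
cv2.imwrite('pics/c10.png',np.hstack([cv2.resize(im[80:280,230:430],(400,400)),cv2.resize(s[130:310,200:400],(400,360))[:,:] if 0 else cv2.resize(s[110:310,200:400],(400,400))]))"
```

```text
time_s: 35.95
ee_pos: [0.4896, -0.0156, 0.1519]
ee_rot: [0.268, 0.654, -0.268, 0.654]
ft_force: [-0.0, 0.5, -1.2]
width: 0.311
time_s: 36.95
ee_pos: [0.4842, 0.033, 0.1523]
ee_rot: [0.045, 0.706, -0.045, 0.706]
ft_force: [0.0, 0.3, -0.5]
width: 0.316
t 36.95 p [0.4842 0.033  0.1523] jaw -7.2 tilt [0. 0. 0.] w 0.316 j1,j6 [-0.08  0.05] F [ 0.   0.3 -0.5]
  MOVE cm [ 0.17  0.1  -7.23] turn -0.006
```

View pics/c10.png

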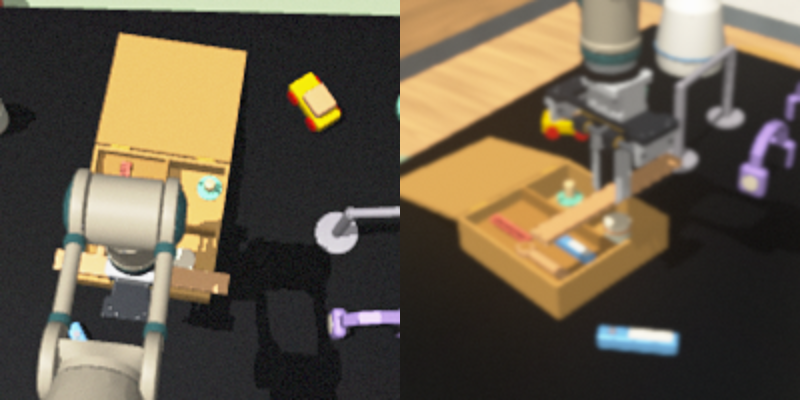

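```bash

python3 -m creep '[[0.1,0.1,-3,0,0,0,0.9],[0,0,-2.5,0,0,0,0.9],[0,0,-1.5,0,0,0,0.9],[0,0,-0.5,0,0,0,0.9],[0,0,-0.2,0,0,0,0.9],[0,0,-0.2,0,0,0,0.9],[0,0,0,0,0,0,0.9],[0,0,0,0,0,0,0.9]]'
python3 -m creep '[[0,0,-0.1,0,0,0,0.9],[0,0,-0.1,0,0,0,0.9],[0,0,0,0,0,0,0.9],[0,0,0,0,0,0,0.9],[0,0,0,0,0,0,0.9],[0,0,0,0,0,0,0.9],[0,0,0,0,0,0,0.9],[0,0,0,0,0,0,0.9]]'
python3 -c "
from h import *
plan(*org(-.098,0),.071,-7.6)"
```

```text
time_s: 38.05
ee_pos: [0.4854, 0.034, 0.0737]
ee_rot: [0.044, 0.705, -0.044, 0.706]
ft_force: [0.2, 0.2, -0.2]
width: 0.312
time_s: 39.05
ee_pos: [0.4851, 0.0341, 0.0714]
ee_rot: [0.044, 0.706, -0.044, 0.706]
ft_force: [-0.4, 0.2, -0.5]
width: 0.31
t 39.05 p [0.4851 0.0341 0.0714] jaw -7.2 tilt [0. 0. 0.] w 0.31 j1,j6 [-0.07  0.05] F [-0.4  0.2 -0.5]
  MOVE cm [ 0.08 -0.01 -0.04] turn -0.007
```

```bash

python3 -m creep '[[0,0,-0.1,0,0,0,0.9],[0,0,0,0,0,0,0.9],[0,0,0,0,0,0,0.9],[0,0,0,0,0,0,0.9],[0,0,0,0,0,0,0.9],[0,0,0,0,0,0,0.9],[0,0,0,0,0,0,0.9],[0,0,0,0,0,0,0.9]]'
python3 -m creep '[[0,0,-0.1,0,0,0,0.9],[0,0,0,0,0,0,0.9],[0,0,0,0,0,0,0.9],[0,0,0,0,0,0,0.9],[0,0,0,0,0,0,0.9],[0,0,0,0,0,0,0.9],[0,0,0,0,0,0,0.9],[0,0,0,0,0,0,0.9]]'
```

```text
time_s: 40.05
ee_pos: [0.4852, 0.0341, 0.0708]
ee_rot: [0.044, 0.706, -0.044, 0.706]
ft_force: [-1.1, 0.3, 5.7]
width: 0.312
time_s: 41.05
ee_pos: [0.4852, 0.034, 0.0708]
ee_rot: [0.044, 0.705, -0.044, 0.706]
ft_force: [-3.2, 0.7, 12.2]
width: 0.314
```

```bash

python3 -m creep '[[0,0,0.08,0,0,0,0.9],[1.2,-0.16,0,0,0,0,0.9],[1.2,-0.16,0,0,0,0,0.9],[1.2,-0.16,0,0,0,0,0.9],[1.2,-0.16,0,0,0,0,0.9],[1.2,-0.16,0,0,0,0,0.9],[1.2,-0.16,0,0,0,0,0.9],[1.2,-0.16,0,0,0,0,0.9]]'
python3 -c "
from h import *
plan(*org(.09,0),.071,-7.6)"
```

```text
time_s: 42.05
ee_pos: [0.5666, 0.0233, 0.0708]
ee_rot: [0.044, 0.708, -0.044, 0.704]
ft_force: [-7.1, 0.6, 12.3]
width: 0.312
t 42.05 p [0.5666 0.0233 0.0708] jaw -7.2 tilt [-0.001 -0.005 -0.   ] w 0.312 j1,j6 [-0.08  0.04] F [-7.1  0.6 12.3]
  MOVE cm [10.56 -1.42  0.02] turn -0.007
```

```bash

python3 -m creep '[[1.3,-0.17,0.03,0,0,0,0.9],[1.3,-0.17,0,0,0,0,0.9],[1.3,-0.17,0,0,0,0,0.9],[1.3,-0.17,0,0,0,0,0.9],[1.3,-0.17,0,0,0,0,0.9],[1.3,-0.17,0,0,0,0,0.9],[1.3,-0.17,0,0,0,0,0.9],[1.0,-0.17,0,0,0,0,0.9]]'
python3 -m creep '[[0,0,0,0,0,0,0.9],[0,0,0,0,0,0,0.9],[0,0,0,0,0,0,0.9],[0,0,0,0,0,0,0.9],[0,0,0,0,0,0,0.9],[0,0,0,0,0,0,0.9],[0,0,0,0,0,0,0.9],[0,0,0,0,0,0,0.9]]'
python3 -c "
from h import *
plan(*org(.09,0),.071,-7.6)
im=shot('top','t11');s=shot('side','s11')
cv2.imwrite('pics/c11.png',np.hstack([cv2.resize(im[80:280,230:430],(400,400)),cv2.resize(s[110:310,200:400],(400,400))]))"
```

```text
time_s: 43.05
ee_pos: [0.669, 0.0096, 0.0708]
ee_rot: [0.044, 0.707, -0.044, 0.705]
ft_force: [-4.7, 1.7, 7.0]
width: 0.309
time_s: 44.05
ee_pos: [0.6706, 0.0093, 0.0709]
ee_rot: [0.044, 0.705, -0.044, 0.706]
ft_force: [-0.5, 0.2, 4.8]
width: 0.313
t 44.05 p [0.6706 0.0093 0.0709] jaw -7.2 tilt [0.    0.001 0.   ] w 0.313 j1,j6 [-0.09  0.04] F [-0.5  0.2  4.8]
  MOVE cm [ 0.16 -0.02  0.01] turn -0.007
```

View pics/c11.png

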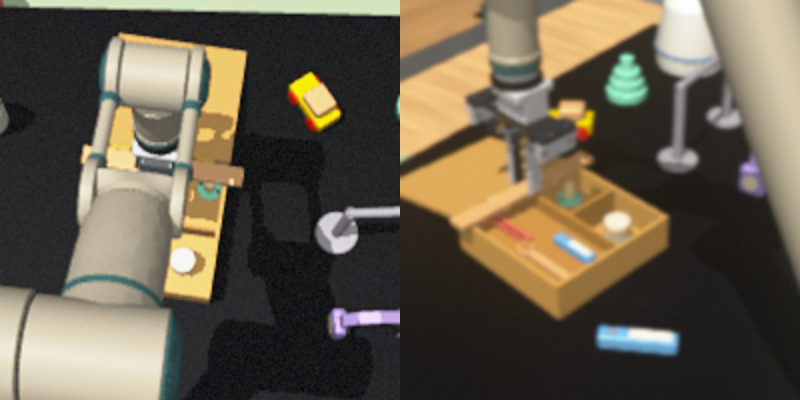

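```bash

python3 -m creep '[[0,0,3,0,0,0,0.9],[0,0,4,0,0,0,0.9],[0,0,2,0,0,0,0.9],[-1.5,2.9,0,0,0,-0.18,0.9],[-1.5,2.9,0,0,0,-0.18,0.9],[-1.5,2.9,0,0,0,-0.18,0.9],[-1.5,2.9,0,0,0,-0.18,0.9],[-1.5,2.9,0,0,0,-0.18,0.9]]'
python3 -m creep '[[-1.5,2.9,0,0,0,-0.18,0.9],[-1.5,2.9,0,0,0,-0.18,0.9],[-1.5,2.9,0,0,0,-0.18,0.9],[0,0,0,0,0,0,0.9],[0,0,-4,0,0,0,0.9],[0,0,-4,0,0,0,0.9],[0,0,-2,0,0,0,0.9],[0,0,0,0,0,0,0.9]]'
python3 -c "
from h import *
plan(.55,.24,.0135,-90)
im=shot('top','t12');print((cv2.absdiff(im,cv2.imread('pics/t1.png'))[250:275,205:228]).mean())"
```

```text
time_s: 45.15
ee_pos: [0.5943, 0.1551, 0.1594]
ee_rot: [0.348, 0.615, -0.349, 0.615]
ft_force: [-0.6, 0.1, -1.1]
width: 0.31
time_s: 46.15
ee_pos: [0.5491, 0.2397, 0.0582]
ee_rot: [0.497, 0.502, -0.5, 0.501]
ft_force: [0.2, -0.4, -1.0]
width: 0.313
t 46.15 p [0.5491 0.2397 0.0582] jaw -89.6 tilt [ 0.002 -0.004  0.   ] w 0.313 j1,j6 [0.3  1.86] F [ 0.2 -0.4 -1. ]
  MOVE cm [ 0.09  0.03 -4.47] turn -0.006
99.30260869565217
```

```bash

python3 -m creep '[[0,0,-3,0,0,0,0.9],[0,0,-1.2,0,0,0,0.9],[0,0,-0.3,0,0,0,0.9],[0,0,0,0,0,0,0.9],[0,0,0,0,0,0,-0.1],[0,0,0,0,0,0,-0.1],[0,0,0,0,0,0,-0.1],[0,0,0,0,0,0,-0.1]]'
python3 -m creep '[[0,0,4,0,0,0,-0.1],[0,0,6,0,0,0,-0.1],[0,0,6,0,0,0,-0.1],[-5,-3,0,0,0,0,-0.1],[-5,-3,0,0,0,0,-0.1],[-5,-3,0,0,0,0,-0.1],[0,-4,0,0,0,0,-0.1],[0,-4,0,0,0,0,-0.1]]'
python3 -c "
from h import *
for n in('top','side'):
    im=shot(n,n+'13'); cv2.imwrite('pics/c13'+n+'.png',im)
plan(.43,-.326,.2,3)"
```

```text
time_s: 47.2
ee_pos: [0.5502, 0.2413, 0.0157]
ee_rot: [0.499, 0.501, -0.499, 0.501]
ft_force: [0.3, 0.0, 0.7]
width: 0.551
time_s: 48.2
ee_pos: [0.3993, 0.0704, 0.1759]
ee_rot: [0.499, 0.501, -0.498, 0.502]
ft_force: [-0.1, -0.1, 0.5]
width: 0.55
t 48.3 p [0.3998 0.0686 0.1758] jaw -89.9 tilt [0.002 0.001 0.   ] w 0.55 j1,j6 [-0.    1.57] F [0.3 0.5 0.3]
  MOVE cm [  3.02 -39.46   2.42] turn -1.52
```

View pics/c13top.png

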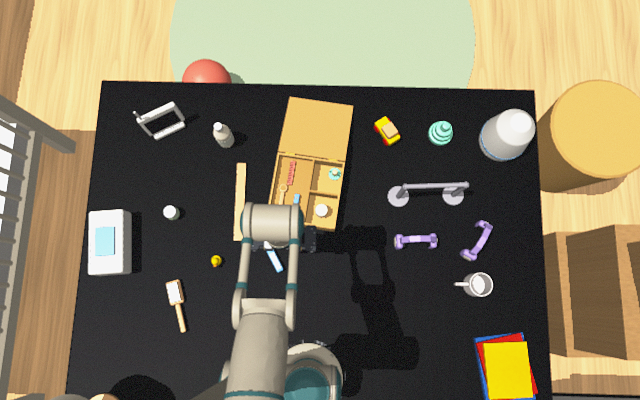

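```bash
python3 - <<'E'
from h import *
im=cv2.imread("pics/top13.png");hsv=cv2.cvtColor(im,cv2.COLOR_BGR2HSV)
m=cv2.inRange(hsv,(118,30,60),(150,255,255))
ys,xs=np.nonzero(m[225:260,388:445]); xs=xs+388; ys=ys+225
print("u range",xs.min(),xs.max(), "cup px median v", [np.median(ys[(xs>=a)&(xs<=b)]) for a,b in((395,402),(430,438))])
for a,b in((404,408),(411,414),(415,418),(419,422),(424,427)):
    k=(xs>=a)&(xs<=b); v=ys[k]; print((a+b)/2, v.min(),v.max(), onz("top",(a+b)/2,(v.min()+v.max())/2,.1).round(4))
for u in (xs.min(),xs.max()): print(onz("top",u+(0 if u<410 else 1),240,.045).round(4))
g=cv2.cvtColor(im,cv2.COLOR_BGR2GRAY)
for u in (415,425,435,445,452):
    c=g[176:196,u].astype(int); v=np.nonzero(c>95)[0]; print("rail",u,v.min()+176,v.max()+176,onz("top",u+.5,(v.min()+v.max()+1)/2+176,.15).round(4))
E
```

```text
u range 394 436 cup px median v [np.float64(241.0), np.float64(240.0)]
406.0 236 243 [ 0.4262 -0.2878  0.1   ]
412.5 235 242 [ 0.4298 -0.3075  0.1   ]
416.5 235 242 [ 0.4301 -0.3196  0.1   ]
420.5 235 242 [ 0.4304 -0.3317  0.1   ]
425.5 235 242 [ 0.4308 -0.3469  0.1   ]
[ 0.4303 -0.2596  0.045 ]
[ 0.4339 -0.3947  0.045 ]
rail 415 184 188 [ 0.5801 -0.3083  0.15  ]
rail 425 183 187 [ 0.5839 -0.3382  0.15  ]
rail 435 183 187 [ 0.5847 -0.368   0.15  ]
rail 445 183 195 [ 0.5733 -0.3976  0.15  ]
rail 452 183 195 [ 0.5738 -0.4184  0.15  ]
```

```bash

python3 -m creep '[[0.3,-4.4,0,0,0,0.18,0.04],[0.3,-4.4,0,0,0,0.18,0.04],[0.3,-4.4,0,0,0,0.18,0.04],[0.3,-4.4,0,0,0,0.18,0.04],[0.3,-4.4,0,0,0,0.18,0.04],[0.3,-4.4,0,0,0,0.18,0.04],[0.3,-4.4,0,0,0,0.18,0.04],[0.3,-4.4,0,0,0,0.18,0.04]]'
python3 -m creep '[[0.5,-4.4,0,0,0,0.18,0.04],[0,0,0,0,0,0,0.04],[0,0,0,0,0,0,0.04],[0,0,0,0,0,0,0.04],[0,0,0,0,0,0,0.04],[0,0,0,0,0,0,0.04],[0,0,0,0,0,0,0.04],[0,0,0,0,0,0,0.04]]'
python3 -c "
from h import *
plan(.4285,-.327,.1025,3)"
```

```text
time_s: 49.3
ee_pos: [0.4247, -0.2753, 0.1754]
ee_rot: [0.051, 0.705, -0.051, 0.706]
ft_force: [0.6, 0.4, 0.9]
width: 0.477
time_s: 50.3
ee_pos: [0.429, -0.3186, 0.1756]
ee_rot: [-0.011, 0.707, 0.01, 0.707]
ft_force: [0.8, 0.0, 0.6]
width: 0.481
t 50.3 p [ 0.429  -0.3186  0.1756] jaw 1.7 tilt [0. 0. 0.] w 0.481 j1,j6 [-0.77 -0.8 ] F [0.8 0.  0.6]
  MOVE cm [-0.05 -0.84 -7.31] turn 0.023
```

```bash

python3 -m creep '[[0,-0.84,0,0,0,0.023,0.04],[0,0,-3,0,0,0,0.04],[0,0,-3,0,0,0,0.04],[0,0,-1.3,0,0,0,0.04],[0,0,0,0,0,0,0.04],[0,0,0,0,0,0,0.9],[0,0,0,0,0,0,0.9],[0,0,0,0,0,0,0.9]]' 25
python3 -m creep '[[0,0,0,0,0,0,0.9],[0,0,0,0,0,0,0.9],[0,0,0,0,0,0,0.9],[0,0,0,0,0,0,0.9],[0,0,1,0,0,0,0.9],[0,0,1,0,0,0,0.9],[0,0,1,0,0,0,0.9],[0,0,0,0,0,0,0.9]]'
python3 -c "
from h import *
plan(.4285,-.327,.1025,3)
s=shot('side','s14');cv2.imwrite('pics/c14.png',cv2.resize(s[60:230,320:520],(600,510)))"
```

```text
time_s: 51.3
ee_pos: [0.4294, -0.3274, 0.1033]
ee_rot: [-0.019, 0.706, 0.018, 0.707]
ft_force: [-0.2, 0.3, -0.5]
width: 0.198
time_s: 52.3
ee_pos: [0.4295, -0.3276, 0.1335]
ee_rot: [-0.019, 0.706, 0.018, 0.707]
ft_force: [0.4, 0.8, -0.2]
width: 0.19
t 52.3 p [ 0.4295 -0.3276  0.1335] jaw 3.0 tilt [0.001 0.002 0.   ] w 0.19 j1,j6 [-0.78 -0.83] F [ 0.4  0.8 -0.2]
  MOVE cm [-0.1   0.06 -3.1 ] turn -0.0
```

View pics/c14.png

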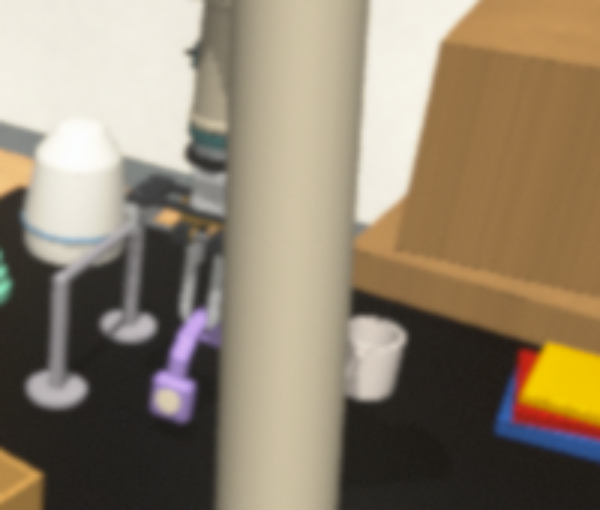

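```bash

python3 -m creep '[[0,0,3,0,0,0,0.9],[0,0,4,0,0,0,0.9],[0,0,4,0,0,0,0.9],[0,0,3.5,0,0,0,0.9],[0,0,0,0,0,-0.14,0.9],[0,0,0,0,0,-0.14,0.9],[0,0,0,0,0,-0.14,0.9],[0,0,0,0,0,-0.14,0.9]]'
python3 -m creep '[[0,0,0,0,0,-0.14,0.9],[0,0,0,0,0,-0.14,0.9],[0,0,0,0,0,-0.14,0.9],[0,0,0,0,0,-0.14,0.9],[0,0,0,0,0,-0.14,0.9],[0,0,0,0,0,-0.14,0.9],[0,0,0,0,0,-0.14,0.9],[0,0,0,0,0,-0.04,0.9]]'
python3 -m creep '[[2,-0.5,0,0,0,0,0.9],[2,-0.5,0,0,0,0,0.9],[2,-0.5,0,0,0,0,0.9],[2,-0.5,0,0,0,0,0.9],[2,-0.5,0,0,0,0,0.9],[2,-0.5,0,0,0,0,0.9],[2,-0.5,0,0,0,0,0.9],[1.5,-0.5,0,0,0,0,0.9]]'
python3 -c "
from h import *
plan(.585,-.37,.169,-87.3)
t=shot('top','t15');s=shot('side','s15');cv2.imwrite('pics/c15.png',np.hstack([cv2.resize(t[120:280,370:530],(400,400)),cv2.resize(s[20:220,300:500],(400,400))]))"
```

```text
time_s: 53.35
ee_pos: [0.4287, -0.3268, 0.2769]
ee_rot: [0.179, 0.684, -0.179, 0.684]
ft_force: [0.9, 1.2, -0.5]
width: 0.19
time_s: 54.35
ee_pos: [0.4287, -0.3268, 0.2769]
ee_rot: [0.489, 0.511, -0.49, 0.51]
ft_force: [0.0, 0.4, -0.7]
width: 0.189
time_s: 55.35
ee_pos: [0.5846, -0.367, 0.2765]
ee_rot: [0.489, 0.511, -0.489, 0.51]
ft_force: [-0.5, 0.4, -0.9]
width: 0.186
t 55.35 p [ 0.5846 -0.367   0.2765] jaw -87.5 tilt [-0.001 -0.001 -0.   ] w 0.186 j1,j6 [-0.66  0.87] F [-0.5  0.4 -0.9]
  MOVE cm [  0.04  -0.3  -10.75] turn 0.003
```

View pics/c15.png

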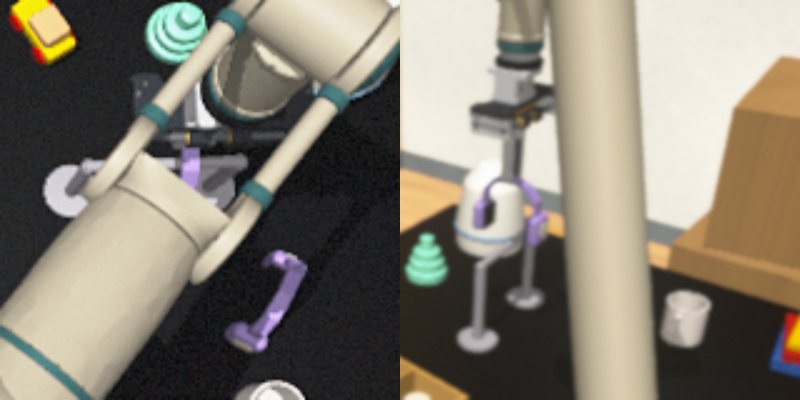

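```bash

python3 -m creep '[[0,0,-2,0,0,0,0.9],[0,0,-2,0,0,0,0.9],[0,0,-2,0,0,0,0.9],[0,0,-2,0,0,0,0.9],[0,0,-1.5,0,0,0,0.9],[0,0,-0.5,0,0,0,0.9],[0,0,-0.2,0,0,0,0.9],[0,0,0,0,0,0,0.9]]'
python3 -m creep '[[0,0,-0.2,0,0,0,0.9],[0,0,-0.2,0,0,0,0.9],[0,0,-0.1,0,0,0,0.9],[0,0,0,0,0,0,0.9],[0,0,0,0,0,0,0.9],[0,0,0,0,0,0,0.9],[0,0,0,0,0,0,0.9],[0,0,0,0,0,0,0.9]]'
python3 -c "
from h import *
plan(.585,-.37,.169,-87.3)"
```

```text
time_s: 56.45
ee_pos: [0.5843, -0.3673, 0.1761]
ee_rot: [0.489, 0.51, -0.489, 0.511]
ft_force: [-0.1, -0.3, -0.3]
width: 0.186
time_s: 57.45
ee_pos: [0.584, -0.3671, 0.1705]
ee_rot: [0.489, 0.511, -0.489, 0.511]
ft_force: [-0.0, 0.3, -1.5]
width: 0.186
t 57.45 p [ 0.584  -0.3671  0.1705] jaw -87.5 tilt [0. 0. 0.] w 0.186 j1,j6 [-0.66  0.87] F [-0.   0.3 -1.5]
  MOVE cm [ 0.1  -0.29 -0.15] turn 0.004
```

```bash

python3 -m creep '[[0,0,-0.1,0,0,0,0.9],[0,0,-0.1,0,0,0,0.9],[0,0,-0.1,0,0,0,0.9],[0,0,0,0,0,0,0.9],[0,0,0,0,0,0,0.9],[0,0,0,0,0,0,0.9],[0,0,0,0,0,0,0.9],[0,0,0,0,0,0,0.9]]'
```

```text
time_s: 58.45
ee_pos: [0.584, -0.3671, 0.1675]
ee_rot: [0.489, 0.511, -0.489, 0.511]
ft_force: [-0.1, 0.3, -0.9]
width: 0.189
```

```bash

python3 -m creep '[[0,0,-0.05,0,0,0,0.9],[0,0,0,0,0,0,0.7],[0,0,0,0,0,0,0.5],[0,0,0,0,0,0,0.2],[0,0,0,0,0,0,0.2],[0,0,0,0,0,0,0.2],[0,0,0,0,0,0,0.2],[0,0,0,0,0,0,0.2]]'
python3 -m creep '[[0,0,1,0,0,0,0.2],[0,0,2,0,0,0,0.2],[0,0,4,0,0,0,0.2],[0,0,4,0,0,0,0.2],[-5,2,0,0,0,0,0.2],[-5,4,0,0,0,0,0.2],[-5,4,0,0,0,0,0.2],[-5,4,0,0,0,0,0.2]]'
python3 -m creep '[[-4,4,0,0,0,0,0.2],[0,4,0,0,0,0,0.2],[0,0,0,0,0,0,0.2],[0,0,0,0,0,0,0.2],[0,0,0,0,0,0,0.2],[0,0,0,0,0,0,0.2],[0,0,0,0,0,0,0.2],[0,0,0,0,0,0,0.2]]'
python3 -c "
from h import *
plan(0,0,0,0)
t=shot('top','t16');s=shot('side','s16')
c=np.zeros((600,800,3),np.uint8); c[:400,:]=np.hstack([cv2.resize(t[150:250,380:480],(400,400),interpolation=2),cv2.resize(s[110:230,300:420],(400,400),interpolation=2)])
c[400:,:320]=cv2.resize(s[160:285,200:400],(320,200));c[400:,320:]=cv2.resize(t[160:285,145:445],(480,200));cv2.imwrite('pics/c16.png',c)"
```

```text
time_s: 59.45
ee_pos: [0.584, -0.3671, 0.167]
ee_rot: [0.489, 0.511, -0.489, 0.511]
ft_force: [-0.6, 0.4, 1.1]
width: 0.398
time_s: 60.45
ee_pos: [0.3861, -0.2289, 0.2777]
ee_rot: [0.489, 0.51, -0.489, 0.511]
ft_force: [0.1, 0.1, 0.7]
width: 0.401
time_s: 61.45
ee_pos: [0.3476, -0.1502, 0.2768]
ee_rot: [0.489, 0.511, -0.489, 0.511]
ft_force: [-0.5, 0.0, 0.1]
width: 0.402
t 61.45 p [ 0.3476 -0.1502  0.2768] jaw -87.5 tilt [-0. -0. -0.] w 0.402 j1,j6 [-0.59  0.94] F [-0.5  0.   0.1]
  MOVE cm [-34.76  15.02 -27.68] turn 1.528
```

View pics/c16.png

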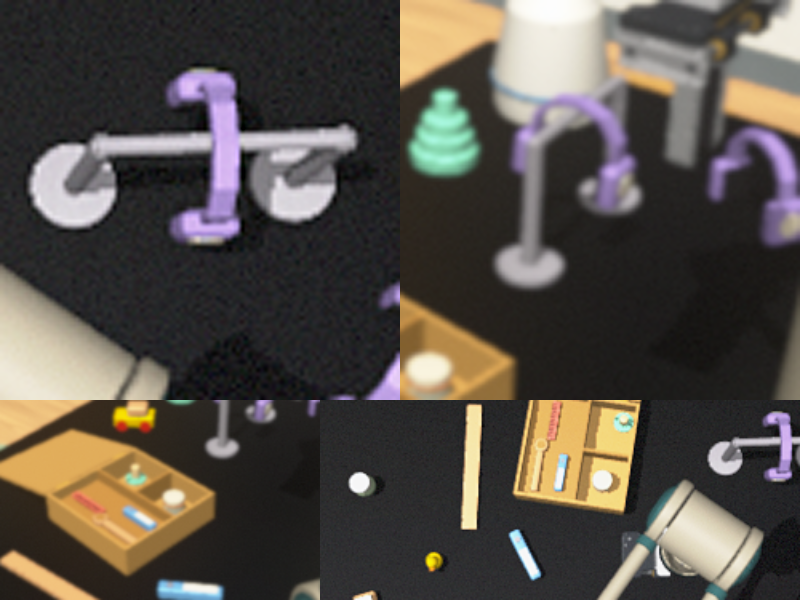

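```bash

python3 -m creep '[[0,0,0,0,0,0,0.2],[0,0,0,0,0,0,0.2],[0,0,0,0,0,0,0.2],[0,0,0,0,0,0,0.2],[0,0,0,0,0,0,0.2],[0,0,0,0,0,0,0.2],[0,0,0,0,0,0,0.2],[0,0,0,0,0,0,0.2]]' >/dev/null
python3 -c "
from h import *
a=cv2.imread('pics/t16.png');b=shot('top','t17')
for n,(x0,y0,x1,y1) in dict(muffs=(415,165,445,215),box=(265,150,350,232),se=(230,160,250,245)).items(): print(n,cv2.absdiff(a,b)[y0:y1,x0:x1].mean().round(2),cv2.absdiff(a,b)[y0:y1,x0:x1].max())
o=cv2.imread('pics/top0.png')
for n,(x0,y0,x1,y1) in dict(duck=(205,250,228,272),cream=(158,202,184,222)).items(): print(n,cv2.absdiff(o,b)[y0:y1,x0:x1].mean().round(2))
print(arm.close_job())"
```

```text
muffs 3.52 24
box 2.36 25
se 2.64 21
duck 3.27
cream 2.8
the job is handed in; nothing more can be done
None
```

I finished the job and handed it in at about 62 s of robot time. No verdict came back.

- **Baby things:** I put all five that were present in the organiser: jar, pacifier, clipper, comb and spoon. No thermometer was visible. The jar stands upright in the front deep cell and the pacifier in the rear one. The long things lie flat in the shallow lane.
- **Straightedge:** I set it across the front of the rim with about 6–12 N of contact, then drew it to about 88 mm past the middle on the hinge side. It now lies flat on the dresser, left of the organiser and about 0.22 m from its centre.
- **Ear defenders:** The pair nearest the base hangs upright by its band, astride the rail near its middle.

In the last pictures, taken a second apart, the ear defenders, organiser and straightedge differed only by image noise, so they were at rest. The duck and cream jar look the same as at the start. I measured no final heights or tilts; the below-rim and level conditions were judged from the pictures. None of the checks failed or disagreed.

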